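# Lock the hoop holder down with the T-headed clamp bolt

### The arm

A 7-joint arm with a two-finger parallel gripper is mounted at the origin on the work surface. World frame = base frame: x ahead of the robot, y to its left, z up, the work surface at z = 0. Lengths are in mm, angles in rad, forces in N, time in s.
With the tool pointing down it reaches from about 400 to 900 mm from the base axis. Payload 5.5 kg.
Tool frame: the origin (TCP) lies on the centre line of the jaws, within the pads' length; the fingertips stand 19 mm ahead of it and the grasp point (between the pads) is the TCP (nose_length is the z of the fingertips in the tool frame, in mm); z points along the fingers, x is the direction in which the jaws open and shut, and the axes are right-handed (so a half turn about z gives the same grasp; the last joint's range is limited). The gripper opens to 85 mm and grips with 20 to 120 N. Pads are 22 mm wide; open, the fingers measure 114 mm over their backs; the gripper's body (76 mm by 85 mm) begins 54 mm behind the grasp point. The pads swing forward as they close: fully open they stand 13 mm farther back than shut.
Start: joints at [-1.079, 0.501, -0.427, 1.55, 0.221, 1.138, -0.21], TCP at [147.388, 633.069, 250.31] pointing down, gripper open.
Joint ranges: [-2.88, 2.88], [-0.31, 2.03], [-1.54, 1.56], [0.2, 2.42], [-1.41, 4.55], [0.19, 2.02], [-2.57, 2.57]. Speed limits (rad/s): [2.57, 2.57, 3.14, 3.14, 3.14, 3.14, 3.14].

### API

Orientations are given as a rotation vector (axis times angle).
In Python, from station import read_state, read_camera, job_done, nose_length gives the robot as it stands.
- The arm moves only by the shell command python3 -m jog 'ROWS' [OPENING]. ROWS is JSON, a list of rows, each an object with "delta_pos": the shift along the tool's x, y, z in cm, a list of three; "rot": the turn, a rotation vector about the tool's x, y, z in degrees, a list of three. A call has 1 to 20 rows; each row shifts and turns the pose as measured when the row begins, along the tool's axes as they then stand; what a row does not reach is not made up. A row lasts 1/12 s, in which the tool goes at most 41.7 mm and 7.16 degrees, less where a joint would pass 70% of its speed; a pose out of reach is approached as far as the arm can. A call is refused whole if a number of a shift passes 4.17 or a number of a turn 7.16, either way. A call with a gripper value outside its range is refused whole. OPENING is the opening, from 0 (shut) to 1 (fully open), set as the call begins (- or left out, the last holds). The fingers move at their own pace and stop on an object; the grip force is fixed at half the most. Time passes only in rows, so rows that do not move let the fingers close. It gives the time, the measured TCP pose, the force and the opening at its end, in the units of the state.
- read_state(): the state, without advancing time (a new reading comes with each control period).
- read_camera(name): name is "scene" or "top"; returns a dict with "frame" (400x640x3 uint8, red, green, blue), "z_map" (400x640 float32, mm along the optical axis (not along the pixel's ray), 0 where there is no reading), "fx", "fy", "cx", "cy" (pixels), "k1" (the pictures are not rectified: a ray, as slopes to the right and down, at radius r is drawn at 1 + k1 r^2 times it, then the intrinsics apply), "R" (3x3) and "t" (3): a world point X has camera coordinates R X + t. Camera axes: x right, y down, z forward; pixel columns grow to the right and rows downward; lengths in mm; the calibration is good to about 2 mm. A picture is of the moment at which its call begins.
- job_done(): hands the job in, once; it reports no verdict.
The state is a dict: "clock": time; "joint_pos": joint angles; "joint_velocities": joint speeds; "tau": joint torques, N m; "position": TCP position; "tcp_rot": TCP orientation; "force": force on the tool from outside, world axes, zero at the start; "moment": the same for the moment, N m; "gripper_width": opening from 0.0 (shut) to 1.0 (fully open).
Only numpy, scipy, OpenCV 4.12 (cv2) and the standard library are available. Lean on these libraries where they do the work, as an engineer would, in place of code of your own. Each camera call takes 0.05 s, during which the arm holds its last target. There are 200 camera calls.

### The job

Fasten the embroidery hoop's holder to its clamp rail: take the clamp bolt with the flat wing grip from the wooden block, drop its T-head lengthwise into the open part of the rail's slot, slide it along under the forked foot until its stem is at the closed end of the fork, then give it a quarter turn so that the wing stands square across the slot, and let go. Leave the two round-knobbed pins standing in their block.

Things in the scene. Friction and masses are not known exactly. Their poses are not given: they have to be found in the camera images.
- bolt: Steel clamp bolt, 70 mm tall, 0.11 kg, upright in a pocket of the block. Heights above its origin (centre of underside, z up the stem): T-head 46 x 20 mm, 0-8; stem 10 mm dia., 8-28; collar 30 mm dia., 28-32; black flat wing grip 46 long x 14 thick, 32-70. Head and wing are both long along its x axis. Grip the wing across its 14 mm, above the collar.
- rail: Fixed board with T-slot track. Origin on the table under the slot's centre line; +x along the slot to fork and hoop. Slot x -120..100: mouth 30 wide, lips z 26-31, channel 56 wide, floor z 12. Fork z 31-37: gap 18 wide, x 0..60 (closed end), flared tips to x -20. Drop head at x -95..-45; slide 0-4 above floor; home: stem axis x 55. Turns freely both ways. Upright and hoop, 70 high, from x 148. All mm.
- pin_a: Bystander to leave: steel pin, black ball knob 28 mm dia., round foot, 58 mm tall, origin at underside centre. It stands in another pocket of the wooden block (225 x 60 x 20 mm): three oblong pockets in a row 70 mm apart, 12 mm deep, each 51 mm long along the row and 25 wide. The bolt's wing lies along the row; its pocket varies.
- pin_b: Bystander to leave: steel pin, black flat round knob 34 mm dia., round foot, 42 mm tall, origin at underside centre. It stands in the third pocket of the block.
There are look-alikes about, which are no part of the job. Leave any turquoise or white look-alike of the bolt alone.

How it is judged (in metres and radians):
On the way, in this order (a step that is already met when the one before it is completed fails the run):
1. the T-head is down in the open part of the slot, lengthwise (x of bolt in the frame of rail between -0.105 and -0.03 m and y of bolt in the frame of rail between -0.01 and 0.01 m and z of bolt in the frame of rail between 0 and 0.0205 m and angle between the x axis of bolt and the x axis of rail, either way round below 0.3 rad), for 0.1 s.
2. the bolt has slid along under the fork to its closed end, head still in the slot and lengthwise (x of bolt in the frame of rail between 0.04 and 0.07 m and y of bolt in the frame of rail between -0.01 and 0.01 m and z of bolt in the frame of rail between 0 and 0.0205 m and angle between the x axis of bolt and the x axis of rail, either way round below 0.35 rad), for 0.1 s.
At the end, for the whole second after the job is handed in: The bolt stands upright (within 10 degrees) and at rest with its head down in the slot's channel, its stem within 15 mm of fully home at the closed end of the fork, and its wing square across the slot (within 17 degrees) (x of bolt in the frame of rail between 0.04 and 0.07 m and y of bolt in the frame of rail between -0.01 and 0.01 m and z of bolt in the frame of rail between 0 and 0.018 m and angle between bolt's own z axis and vertical below 0.17 rad and angle between the x axis of bolt and the y axis of rail, either way round below 0.3 rad and linear speed of bolt below 0.02 m/s and angular speed of bolt below 0.2 rad/s); the robot touches nothing.
It fails at once if a round-knobbed pin is knocked over or taken from its pocket (distance of any of pin_a, pin_b from where it was at the start of the episode above 0.035 m or angle between any of pin_a, pin_b's own z axis and vertical above 0.6 rad).
It also fails if it takes over 45 s, if anything falls off the work surface, if the arm or the gripper's body presses on something with over 40 N, if the wrist force passes 120 N, or if a joint passes its speed limit or range.

## Working session

There is one attempt and no reset: what is moved stays moved. The work goes in short steps, Python scripts to look and compute and a shell command to move; the robot and the scene stay as the last step left them, time stands still between calls to the robot, and variables do not carry over. Pictures are saved under pics/ and viewed, about 8 in all and at most 12, crops included, and the job is handed in when it is done.

```bash
mkdir -p pics; cat > h.py <<'E'
import numpy as np,cv2
from station import *
def snap(n,f):
    c=read_camera(n); np.savez('pics/'+f+'.npz',**c); cv2.imwrite('pics/'+f+'.png',c['frame'][:,:,::-1]); return c
def load(f): return dict(np.load('pics/'+f+'.npz'))
def ray(c,u,v):
    K=np.array([[c['fx'],0,c['cx']],[0,c['fy'],c['cy']],[0,0,1.]])
    d=np.array([float(c['k1']),0,0,0])
    p=cv2.undistortPoints(np.array([[[u,v]]],float),K,d)[0,0]
    return np.array([p[0],p[1],1.])
def px(c,u,v,z=None):
    """world point: from depth, or on plane of height z"""
    r=ray(c,u,v);R=c['R'];t=c['t']
    if z is None: return R.T@(r*c['z_map'][int(round(v)),int(round(u))]-t)
    o=-R.T@t; d=R.T@r; return o+d*(z-o[2])/d[2]
def crop(c,f,u0,v0,u1,v1,s): cv2.imwrite('pics/'+f+'.png',cv2.resize(c['frame'][v0:v1,u0:u1,::-1],None,fx=s,fy=s,interpolation=cv2.INTER_CUBIC))
E
python3 - <<'E'
from h import *
for n in('top','scene'):
    c=snap(n,n+'0'); print(n,c['fx'],c['k1'],-c['R'].T@c['t'],c['R'])
s=read_state();print(s['clock'],s['position'],s['tcp_rot'],s['gripper_width'],nose_length if not callable(nose_length) else nose_length())
E
```

```text
top 361.4954604173334 -0.00593121896098022 [432.08203472  19.06221568 857.47888936] [[-0.01977724 -0.99930973 -0.03144706]
 [-0.99912394  0.02091425 -0.03624829]
 [ 0.03688096  0.03070262 -0.99884791]]
scene 367.8960288159742 -0.006073013223806088 [968.22179059 160.21851531 681.74687153] [[-0.26689866  0.96364946 -0.01203465]
 [ 0.75142627  0.20026846 -0.62869   ]
 [-0.60342661 -0.17683967 -0.7775629 ]]
0.1 [147.31931525 632.47067679 249.36762552] [ 2.45961102e+00  1.95279166e+00 -2.24539853e-03] 0.9977192808159181 19.0
```

View pics/top0.png

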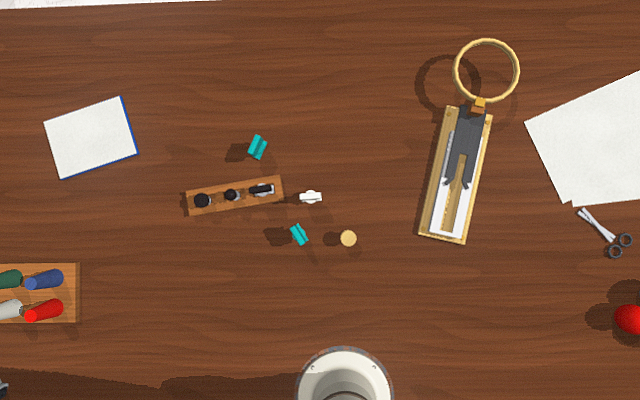

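View pics/scene0.png

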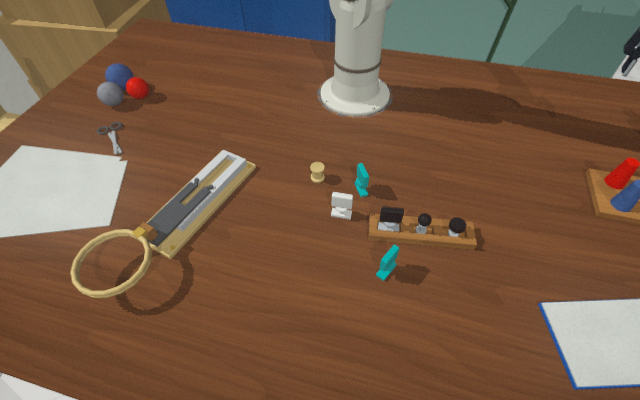

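The top view shows the block at (235,195). Three things could be the bolt: the black-winged steel one in the block's right pocket (262,189), the white look-alike (311,197) and the turquoise ones (257,147) and (299,234). The black one in the block fits the description. The rail runs from (442,240) to the hoop at (486,70). I'll confirm both in one enlarged picture.

```bash
python3 - <<'E'
from h import *
c=load('top0');f=c['frame'][:,:,::-1]
a=cv2.resize(f[160:230,180:330],(750,350),interpolation=cv2.INTER_CUBIC)   # x5
b=cv2.rotate(f[90:250,410:500],cv2.ROTATE_90_CLOCKWISE) # 
b=cv2.resize(f[95:250,412:502],None,fx=3.8,fy=3.8,interpolation=cv2.INTER_CUBIC)
cv2.imwrite('pics/a.png',a); cv2.imwrite('pics/b.png',b)
z=c['z_map']
H=np.array([[px(c,u,v)[2] if z[v,u]>0 else -1 for u in range(180,330)] for v in range(160,230)])
np.set_printoptions(linewidth=250)
print(H[18:40:1,64:100].round().astype(int))
E
```

```text
[[-1  0 -1  0 -1 -5 -3  0  0  2  1 19 22 18 20 21 21 18 19 17 19 22 20 20 20 19 19 20 19 21 20 23 21 19 20 22]
 [ 3  0  1 -2  0 20 20 20 20 20 20 24 19 22 20 23 20 21 21 18 16 22 19 21 21 17 20 -1 19 21 21 19 18 23 21 19]
 [21 20 19 21 18 18 20 21 20 19 18 23 20 20 20 21 21 20 21 20 20 22 22 21 21 19 20 22 20 20 21 19 20 20 21 19]
 [20 23 22 21 21 21 22 22 18 19 21 22 21 18 17 20 19 21 20 21 20 22 20 22 21 20 18 22 18 17 20 17 16 21 20 19]
 [22 20 21 19 21 19 19 21 21 20 18 20 19 21 19 19 19 20 21 20 20 22 23 17 20 20 19 21 18 20 19 19 21 20 23 18]
 [22 22 22 17 21 22 20 20 20 20 22 19 19 22 20 20 42 38 41 41 41 35 20 19 20 20 17 14  9  6 20 19 19 19 20 20]
 [22 21 17 22 18 19 17 20 21 20 17 19 19 20 43 39 37 38 37 41 74 76 77 79 76 71  8 10 17 14 21 18 19 21 20 22]
 [21 18 23 18 22 19 20 20 21 22 21 20 20 39 74 76 76 -1 77 77 79 78 79 80 78 75 64 47 15 18  9 21 21 19 18 21]
 [-1 21 21 21 19 19 20 20 76 78 79 75 77 78 78 79 79 78 79 76 76 76 77 80 77 74 64 54 16 17  8 23 21 21 19 22]
 [20 20 21 23 19 77 75 79 80 78 81 79 78 79 79 78 77 78 79 77 78 78 78 79 79 78 67 54 13 16 10 21 21 
[... 642 characters left out ...]
15 11  5  9  8  5 19 23 20 20 19]
 [ 6  6 20 20 20 22 23 21 20 20 13 16 15 16 42 41 41 39 40 41 41 39 41  7  8 19 20 20 19 19 20 20 21 19 18 21]
 [ 8  9 19 20 18 19 21 22 21 -1 16  9 15 15 11  7 42 38 39 39 40 21 18 20 19 17 21 21 22 19 19 19 19 20 21 19]
 [ 9  7 19 21 21 20 18 22 19 21 16 10  5  9 20 20 19 22 21 21 18 22 20 20 17 22 19 19 19 20 22 20 21 20 18 24]
 [ 8  7 20 20 18 22 18 21 20 18 19 19 17 18 20 20 23 21 19 21 22 21 23 21 22 20 21 20 22 19 19 20 20 18 20 18]
 [ 6  8 18 18 20 20 19 22 20 19 22 19 20 19 21 20 20 19 19 19 20 17 18 19 21 19 19 20 20 19 21 22 19 20 22 18]
 [19 22 19 19 18 20 19 22 22 21 18 22 18 23 21 20 20 19 17 20 21 20 19 22 18 18 21 21 19 18 20 19 22 -1 20 20]]
```

View pics/a.png

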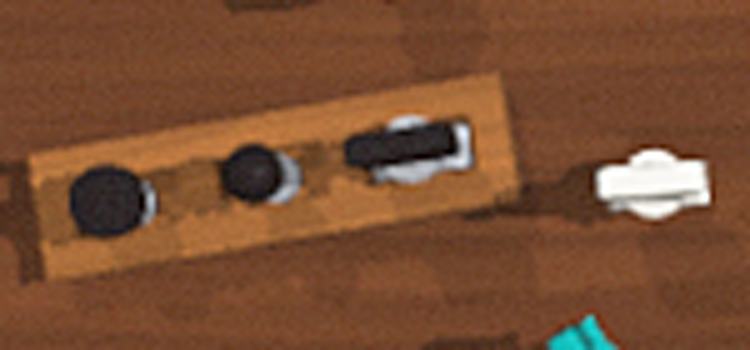

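View pics/b.png

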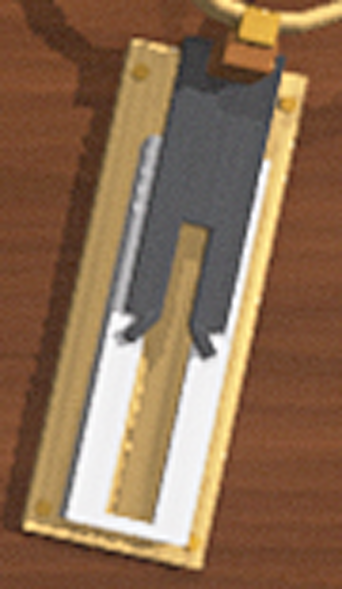

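The crop confirms it: the bolt with the black wing and steel head and collar is in the right pocket, and pins with round knobs fill the other two. The fork's closed end is at about (195,226) in the rail crop and the slot's open end at about (130,518). Next I measure both.

```bash
python3 - <<'E'
from h import *
np.set_printoptions(precision=1,suppress=True,linewidth=200)
C={n:load(n+'0') for n in('top','scene')}
def cloud(c,u0,u1,v0,v1):
    return np.array([np.r_[px(c,u,v),u,v] for v in range(v0,v1) for u in range(u0,u1) if c['z_map'][v,u]>0])
for n,w in(('top',(240,285,170,215)),('scene',(372,410,200,240))):
    P=cloud(C[n],*w); Q=P[(P[:,2]>73)&(P[:,2]<84)]
    r=cv2.minAreaRect(Q[:,:2].astype(np.float32)); print(n,'wing',len(Q),Q[:,:3].mean(0),np.median(Q[:,2]),r)
    # mean of top outline using plane z=78
c=C['top']
g=lambda x,y:(412+(x+.5)/3.8-.5,95+(y+.5)/3.8-.5)
for nm,(x,y),z in [('end L',(107,512),31),('end R',(152,522),31),('L up',(143,345),31),('R up',(190,352),31),('forkL',(182,224),37),('forkR',(209,229),37),('board bl',(25,530),12),('board br',(203,568),12),('board tl',(134,39),12),('board tr',(307,76),12)]:
    u,v=g(x,y); print(nm,px(c,u,v,z)[:2],'depth',px(c,u,v))
P=cloud(c,410,500,95,245)
col=c['frame'][P[:,4].astype(int),P[:,3].astype(int)].astype(int)
for nm,m in [('fork',(P[:,2]>33)&(P[:,2]<42)&(col.max(1)<110)),('lip',(P[:,2]>28)&(P[:,2]<34)&(col.min(1)>190)),('all>8',(P[:,2]>8)&(P[:,2]<40))]:
    Q=P[m]; print(nm,len(Q),np.median(Q[:,2]),cv2.minAreaRect(Q[:,:2].astype(np.float32)))
print('hoop',[ (px(C['top'],480,104))])
E
```

```text
top wing 132 [483.1 175.6  77.4] 77.42043260051642 ((483.21002197265625, 175.82534790039062), (13.97692584991455, 45.16690444946289), 8.244283676147461)
scene wing 137 [485.7 176.5  77.3] 77.65937785651036 ((484.73956298828125, 176.3970947265625), (15.866873741149902, 45.27964782714844), 10.009024620056152)
end L [ 383.6 -224.7] depth [ 382.5 -230.5   11.3]
end R [ 377.2 -251. ] depth [ 377.4 -250.    34.1]
L up [ 482.6 -249.1] depth [ 483.7 -255.    13. ]
R up [ 477.8 -276.7] depth [ 478.  -277.7   28.2]
forkL [ 553.7 -272.5] depth [ 557.7 -282.    10.2]
forkR [ 550.3 -288.3] depth [ 549.9 -287.2   39.8]
board bl [ 372.5 -180.5] depth [ 371.6 -183.5   -0.9]
board br [ 347.6 -286.9] depth [ 346.4 -291.2    0.3]
board tl [ 672.6 -256.1] depth [ 675.8 -259.7    0.7]
board tr [ 646.7 -360.4] depth [ 649.9 -366.    -0.5]
fork 1686 36.73937994876758 ((569.6634521484375, -284.5118713378906), (60.74008560180664, 184.63999938964844), 75.72734069824219)
lip 996 30.900660183050412 ((485.036376953125, -263.16357421875), (72.65518951416016, 232.37950134277344), 75.53429412841797)
all>8 6187 26.591697572632015 ((510.231201171875, -269.05279541015625), (111.9521713256836, 308.1142578125), 75.73514556884766)
hoop [array([ 656.4, -309.1,   68.7])]
```

```bash
cat >> h.py <<'E'
from scipy.spatial.transform import Rotation as Ro
O=np.array([494.3,-265.7]);A=-14.2
def rail(x,y=0):
    a=np.deg2rad(A);return O+x*np.array([np.cos(a),np.sin(a)])+y*np.array([-np.sin(a),np.cos(a)])
def need(p,yaw):
    """remaining shift (cm, tool axes) and turn (deg, tool axes) to world pos p, jaw axis at yaw, tool down"""
    s=read_state();R=Ro.from_rotvec(s['tcp_rot']);y=np.deg2rad(yaw)
    T=Ro.from_matrix(np.array([[np.cos(y),np.sin(y),0],[np.sin(y),-np.cos(y),0],[0,0,-1]]))
    np.set_printoptions(precision=2,suppress=True)
    x=R.as_matrix()[:,0]
    print('t',s['clock'],'pos',s['position'],'yaw',np.rad2deg(np.arctan2(x[1],x[0])),'F',s['force'],'w',s['gripper_width'],'q',s['joint_pos'])
    print('shift cm',R.inv().apply(np.array(p)-s['position'])/10,'turn deg',np.rad2deg((R.inv()*T).as_rotvec()))
E
python3 -m jog '[{"delta_pos":[-2.45,2.88,0.53],"rot":[0,0,0]},{"delta_pos":[-2.45,2.88,0.53],"rot":[0,0,0]},{"delta_pos":[-2.45,2.88,0.53],"rot":[0,0,0]},{"delta_pos":[-2.45,2.88,0.53],"rot":[0,0,0]},{"delta_pos":[-2.45,2.88,0.53],"rot":[0,0,0]},{"delta_pos":[-2.45,2.88,0.53],"rot":[0,0,0]},{"delta_pos":[-2.45,2.88,0.53],"rot":[0,0,0]},{"delta_pos":[-2.45,2.88,0.53],"rot":[0,0,0]},{"delta_pos":[-2.45,2.88,0.53],"rot":[0,0,0]},{"delta_pos":[-2.45,2.88,0.53],"rot":[0,0,0]}]' 1
python3 -c "
from h import *
need([484,176,150],9)"
```

```text
clock: 0.93
position: [370.6, 323.8, 189.2]
tcp_rot: [-2.436, -1.973, 0.011]
force: [1.2, 0.9, 0.2]
gripper_width: 0.998
t 0.9333 pos [370.64 323.76 189.21] yaw 78.01161950131363 F [1.21 0.88 0.21] w 0.9984110273389064 q [-0.48  0.29 -0.33  2.    0.11  0.88  0.49]
shift cm [-12.1   14.2    3.79] turn deg [-0.46  0.38 69.01]
```

```bash

python3 -m jog '[{"delta_pos":[-2.4,2.8,0.7],"rot":[0,0,0]},{"delta_pos":[-2.4,2.8,0.7],"rot":[0,0,0]},{"delta_pos":[-2.4,2.8,0.7],"rot":[0,0,0]},{"delta_pos":[-2.4,2.8,0.7],"rot":[0,0,0]},{"delta_pos":[-2.4,2.8,0.7],"rot":[0,0,0]},{"delta_pos":[0,0,0],"rot":[0,0,7]},{"delta_pos":[0,0,0],"rot":[0,0,7]},{"delta_pos":[0,0,0],"rot":[0,0,7]},{"delta_pos":[0,0,0],"rot":[0,0,7]},{"delta_pos":[0,0,0],"rot":[0,0,7]},{"delta_pos":[0,0,0],"rot":[0,0,7]},{"delta_pos":[0,0,0],"rot":[0,0,7]},{"delta_pos":[0,0,0],"rot":[0,0,7]},{"delta_pos":[0,0,0],"rot":[0,0,7]},{"delta_pos":[0,0,0],"rot":[0,0,6]},{"delta_pos":[0,0,0],"rot":[0,0,0]}]'
python3 -c "
from h import *
need([484,176,110],9)"
```

```text
clock: 2.27
position: [488.7, 150.7, 144.8]
tcp_rot: [3.129, 0.186, -0.03]
force: [-0.5, -0.2, 0.5]
gripper_width: 0.998
t 2.2667 pos [488.67 150.69 144.82] yaw 6.796981672594538 F [-0.49 -0.19  0.54] w 0.9981263664374626 q [-0.39  0.37  0.04  1.98 -0.02  0.81 -0.22]
shift cm [-0.1  -2.59  3.47] turn deg [ 0.29  1.11 -2.2 ]
```

```bash

python3 -m jog '[{"delta_pos":[-0.1,-1.3,0.9],"rot":[0.3,1.1,-2.2]},{"delta_pos":[0,-1.3,0.9],"rot":[0,0,0]},{"delta_pos":[0,0,0.8],"rot":[0,0,0]},{"delta_pos":[0,0,0.8],"rot":[0,0,0]},{"delta_pos":[0,0,0],"rot":[0,0,0]}]'
python3 -c "
from h import *
need([484,176,64],9)
c=snap('scene','s1'); crop(c,'s1c',330,120,450,260,4)"
```

```text
clock: 2.68
position: [483.4, 177.5, 108.1]
tcp_rot: [3.13, 0.264, -0.001]
force: [-0.0, -0.3, -1.2]
gripper_width: 1.0
t 2.6833 pos [483.45 177.45 108.11] yaw 9.633616299858284 F [-0.01 -0.29 -1.23] w 1.0002106518412404 q [-0.42  0.43  0.02  2.01 -0.01  0.71 -0.23]
shift cm [0.03 0.15 4.41] turn deg [0.02 0.05 0.63]
```

View pics/s1c.png

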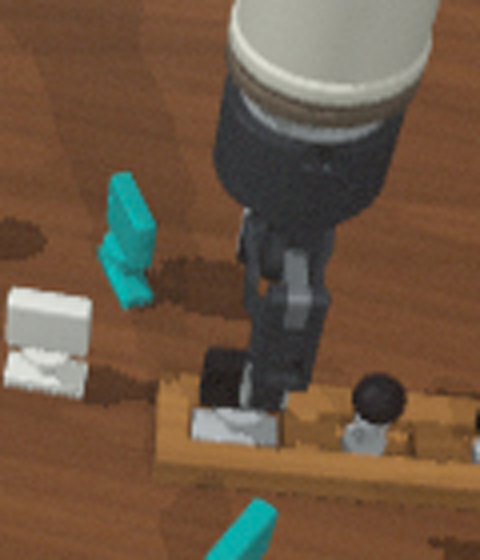

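```bash
python3 - <<'E'
from h import *
c=load('s1')
def pr(X):
    p=c['R']@X+c['t'];a,b=p[0]/p[2],p[1]/p[2];k=1+float(c['k1'])*(a*a+b*b)
    return np.array([c['fx']*a*k+c['cx'],c['fy']*b*k+c['cy']])
w=np.deg2rad(9)
for nm,X in [('bolt head c',(484,176,12)),('wing top c',(484,176,78)),('near tip',(483.4+45*np.cos(w),177.5+45*np.sin(w),102)),('far tip',(483.4-45*np.cos(w),177.5-45*np.sin(w),102))]:
    print(nm,(pr(np.array(X))-[330,120]+.5)*4)
E
```

```text
bolt head c [232.83543406 430.84799967]
wing top c [250.02499464 357.81634925]
near tip [261.50030268 400.6317673 ]
far tip [258.62836338 261.53710968]
```

The crop shows the near fingertip at (265,400) and the bolt head centred at (236,428). Both match their projected positions, so the gripper is lined up. I'll descend and grip.

```bash

python3 -m jog '[{"delta_pos":[0,0.1,1],"rot":[0,0,0.6]},{"delta_pos":[0,0,1],"rot":[0,0,0]},{"delta_pos":[0,0,1],"rot":[0,0,0]},{"delta_pos":[0,0,0.7],"rot":[0,0,0]},{"delta_pos":[0,0,0.4],"rot":[0,0,0]},{"delta_pos":[0,0,0],"rot":[0,0,0]}]'
python3 -c "
from h import *
need([484,176,64],9)"
```

```text
clock: 3.23
position: [485.0, 173.8, 63.1]
tcp_rot: [3.131, 0.24, -0.001]
force: [0.1, -0.8, -0.5]
gripper_width: 0.997
t 3.2333 pos [484.96 173.82  63.12] yaw 8.783745807312123 F [ 0.09 -0.85 -0.52] w 0.9966150218916913 q [-0.41  0.51  0.02  2.03 -0.01  0.61 -0.23]
shift cm [-0.06 -0.23 -0.09] turn deg [ 0.1   0.05 -0.22]
```

```bash

python3 -m jog '[{"delta_pos":[-0.06,-0.2,-0.1],"rot":[0,0,0]},{"delta_pos":[0,0,0],"rot":[0,0,0]},{"delta_pos":[0,0,0],"rot":[0,0,0]},{"delta_pos":[0,0,0],"rot":[0,0,0]},{"delta_pos":[0,0,0],"rot":[0,0,0]},{"delta_pos":[0,0,0],"rot":[0,0,0]},{"delta_pos":[0,0,0],"rot":[0,0,0]},{"delta_pos":[0,0,0],"rot":[0,0,0]},{"delta_pos":[0,0,0],"rot":[0,0,0]},{"delta_pos":[0,0,0],"rot":[0,0,0]}]' 0
python3 -c "
from h import *
need([484,176,64],9)"
```

```text
clock: 4.07
position: [484.6, 176.2, 65.2]
tcp_rot: [3.131, 0.241, 0.001]
force: [0.3, 0.0, -1.2]
gripper_width: 0.153
t 4.0667 pos [484.56 176.22  65.2 ] yaw 8.797361009764211 F [ 0.33  0.   -1.18] w 0.15270213262964547 q [-0.42  0.5   0.02  2.03 -0.01  0.61 -0.24]
shift cm [-0.06  0.01  0.12] turn deg [ 0.08 -0.04 -0.2 ]
```

The opening of 0.153 is about 13–14 mm, so the wing is held. Lifting.

```bash

python3 -m jog '[{"delta_pos":[0,0,-1],"rot":[0,0,0]},{"delta_pos":[0,0,-1.5],"rot":[0,0,0]},{"delta_pos":[0,0,-2],"rot":[0,0,0]},{"delta_pos":[0,0,-2],"rot":[0,0,0]},{"delta_pos":[0,0,-2],"rot":[0,0,0]},{"delta_pos":[0,0,-2],"rot":[0,0,0]},{"delta_pos":[0,0,-1],"rot":[0,0,0]},{"delta_pos":[0,0,0],"rot":[0,0,0]}]'
python3 -c "
from h import *
print(rail(-75),rail(55))
need([*rail(-75),180],-104.2)
c=snap('scene','s2'); crop(c,'s2c',330,90,480,260,3)"
```

```text
clock: 4.73
position: [482.7, 175.4, 188.1]
tcp_rot: [3.13, 0.24, -0.005]
force: [0.9, -0.2, -1.0]
gripper_width: 0.156
[ 421.59159876 -247.30194606] [ 547.61949424 -279.19190622]
t 4.7333 pos [482.72 175.41 188.09] yaw 8.77134009731161 F [ 0.87 -0.24 -1.04] w 0.15603904451840764 q [-0.42  0.3   0.03  1.96 -0.01  0.88 -0.24]
shift cm [-12.48  40.84   0.94] turn deg [  0.27  -0.01 112.97]
```

View pics/s2c.png

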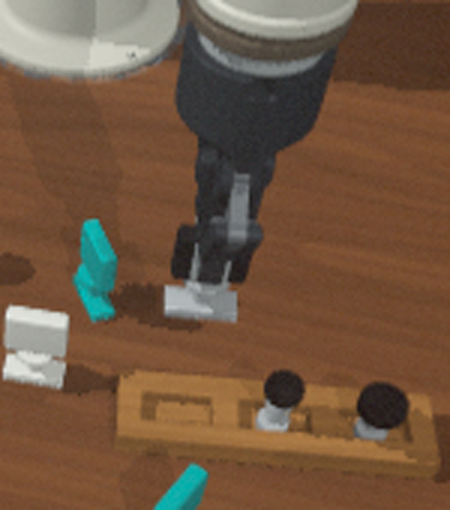

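The picture shows the bolt hanging upright in the grip, with its head at (200,302), its pocket empty and both pins still standing. Now across to the rail.

```bash

python3 -m jog '[{"delta_pos":[-0.9,3.1,0],"rot":[0,0,0]},{"delta_pos":[-0.9,3.1,0],"rot":[0,0,0]},{"delta_pos":[-0.9,3.1,0],"rot":[0,0,0]},{"delta_pos":[-0.9,3.1,0],"rot":[0,0,0]},{"delta_pos":[-0.9,3.1,0],"rot":[0,0,0]},{"delta_pos":[-0.9,3.1,0],"rot":[0,0,0]},{"delta_pos":[-0.9,3.1,0],"rot":[0,0,0]},{"delta_pos":[-0.9,3.1,0],"rot":[0,0,0]},{"delta_pos":[-0.9,3.1,0],"rot":[0,0,0]},{"delta_pos":[-0.9,3.1,0],"rot":[0,0,0]},{"delta_pos":[-0.9,3.1,0],"rot":[0,0,0]},{"delta_pos":[-0.9,3.1,0],"rot":[0,0,0]},{"delta_pos":[-0.9,2,0],"rot":[0,0,0]},{"delta_pos":[0,0,0],"rot":[0,0,0]}]'
python3 -m jog '[{"delta_pos":[0,0,0],"rot":[0,0,7]},{"delta_pos":[0,0,0],"rot":[0,0,7]},{"delta_pos":[0,0,0],"rot":[0,0,7]},{"delta_pos":[0,0,0],"rot":[0,0,7]},{"delta_pos":[0,0,0],"rot":[0,0,7]},{"delta_pos":[0,0,0],"rot":[0,0,7]},{"delta_pos":[0,0,0],"rot":[0,0,7]},{"delta_pos":[0,0,0],"rot":[0,0,7]},{"delta_pos":[0,0,0],"rot":[0,0,7]},{"delta_pos":[0,0,0],"rot":[0,0,7]},{"delta_pos":[0,0,0],"rot":[0,0,7]},{"delta_pos":[0,0,0],"rot":[0,0,7]},{"delta_pos":[0,0,0],"rot":[0,0,7]},{"delta_pos":[0,0,0],"rot":[0,0,7]},{"delta_pos":[0,0,0],"rot":[0,0,7]},{"delta_pos":[0,0,0],"rot":[0,0,0]}]'
python3 -c "
from h import *
need([*rail(-75),120],-104.2)"
```

```text
clock: 5.95
position: [417.8, -244.0, 178.5]
tcp_rot: [-3.13, -0.255, 0.026]
force: [0.4, 0.1, -1.5]
gripper_width: 0.157
clock: 7.28
position: [407.5, -233.6, 164.7]
tcp_rot: [2.04, -2.356, -0.056]
force: [0.3, -0.0, 0.1]
gripper_width: 0.155
t 7.2833 pos [ 407.53 -233.57  164.75] yaw -98.23627289703337 F [ 0.34 -0.02  0.1 ] w 0.15490518966852118 q [-0.08  0.34  0.64  2.07 -0.25  0.86 -1.01]
shift cm [ 1.18 -1.78  4.4 ] turn deg [2.49 0.14 5.97]
```

```bash

python3 -m jog '[{"delta_pos":[0.6,-0.9,1.5],"rot":[2.4,0.1,6]},{"delta_pos":[0.6,-0.9,1.5],"rot":[0,0,0]},{"delta_pos":[0,0,1.4],"rot":[0,0,0]},{"delta_pos":[0,0,0],"rot":[0,0,0]}]'
python3 -c "
from h import *
need([*rail(-75),120],-104.2)
c=snap('scene','s3')
d=snap('top','t3')
a=cv2.resize(c['frame'][90:240,130:280],(450,450)); b=cv2.resize(d['frame'][90:250,380:520],(350,400))
b=cv2.copyMakeBorder(b,0,50,0,0,cv2.BORDER_CONSTANT)
cv2.imwrite('pics/s3c.png',np.hstack([a,b])[:,:,::-1])"
```

```text
clock: 7.62
position: [422.8, -245.7, 117.4]
tcp_rot: [-1.945, 2.466, 0.004]
force: [-1.5, 0.5, -0.6]
gripper_width: 0.156
t 7.6167 pos [ 422.76 -245.69  117.41] yaw -103.47196255379376 F [-1.53  0.51 -0.58] w 0.1558492759667707 q [-0.02  0.43  0.6   2.08 -0.36  0.73 -1.  ]
shift cm [ 0.18  0.08 -0.26] turn deg [0.11 0.1  0.73]
```

View pics/s3c.png

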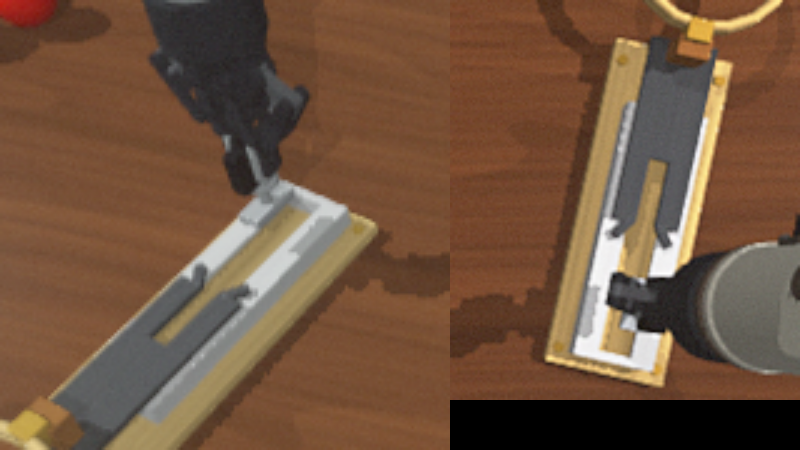

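```bash
python3 - <<'E'
from h import *
np.set_printoptions(precision=1,suppress=True)
c=load('s3')
P=np.array([np.r_[px(c,u,v),u,v] for v in range(145,172) for u in range(195,240) if c['z_map'][v,u]>0])
col=c['frame'][P[:,4].astype(int),P[:,3].astype(int)].astype(int)
m=(P[:,2]>52)&(P[:,2]<75)&(col.min(1)>120);Q=P[m]
print(len(Q),np.median(Q[:,2]),Q[:,:3].mean(0),cv2.minAreaRect(Q[:,:2].astype(np.float32)))
def rl(p): 
    a=np.deg2rad(A);d=p[:2]-O;return np.array([d@[np.cos(a),np.sin(a)],d@[-np.sin(a),np.cos(a)]])
print('head in rail',rl(Q.mean(0)))
for nm,x,y,z in [('fork end L',153,333,37),('fork end R',172,345,37),('gap R tip',235,303,37),('gap L tip',193,287,37)]:
    p=px(c,130+(x+.5)/3-.5,90+(y+.5)/3-.5,z);print(nm,p,rl(p))
# fork & lips from scene depth
P=np.array([np.r_[px(c,u,v),u,v] for v in range(140,245) for u in range(135,260) if c['z_map'][v,u]>0])
col=c['frame'][P[:,4].astype(int),P[:,3].astype(int)].astype(int)
Q=P[(P[:,2]>34)&(P[:,2]<40)&(col.max(1)<110)];print('fork',cv2.minAreaRect(Q[:,:2].astype(np.float32)))
E
```

```text
102 68.27565026013983 [ 430.2 -245.3   68.1] ((425.57220458984375, -245.5396270751953), (19.176939010620117, 46.24974822998047), 74.25760650634766)
head in rail [-67.2   4. ]
fork end L [ 550.7 -287.3   37. ] [59.9 -7.2]
fork end R [ 557.4 -267.8   37. ] [61.7 13.4]
gap R tip [ 507.5 -240.5   37. ] [ 6.6 27.6]
gap L tip [ 500.9 -279.8   37. ] [  9.9 -12. ]
fork ((574.2154541015625, -284.35772705078125), (59.56699752807617, 182.96148681640625), 75.55781555175781)
```

```bash
sed -i 's/^O=np.array(\[[^]]*\])/O=np.array([495.8,-265.2])/' h.py
python3 -m jog '[{"delta_pos":[0.15,0.1,0],"rot":[0.1,0.1,0.7]},{"delta_pos":[0,0,0],"rot":[0,0,0]}]'
python3 -c "
from h import *
need([*rail(-75),90],-104.2)"
```

```text
clock: 7.88
position: [422.9, -248.0, 120.4]
tcp_rot: [-1.93, 2.477, -0.005]
force: [0.7, -0.4, -2.0]
gripper_width: 0.156
t 7.8833 pos [ 422.93 -247.95  120.4 ] yaw -104.15395443076135 F [ 0.67 -0.4  -1.96] w 0.15587298681915052 q [-0.03  0.43  0.61  2.08 -0.36  0.73 -1.01]
shift cm [-0.12  0.02  3.04] turn deg [-0.22 -0.04  0.05]
```

```bash

python3 -m jog '[{"delta_pos":[-0.1,0,0.9],"rot":[-0.2,0,0]},{"delta_pos":[0,0,0.9],"rot":[0,0,0]},{"delta_pos":[0,0,0.9],"rot":[0,0,0]},{"delta_pos":[0,0,0],"rot":[0,0,0]}]'
python3 -c "
from h import *
need([*rail(-75),71.5],-104.2)"
```

```text
clock: 8.22
position: [425.0, -246.9, 93.2]
tcp_rot: [-1.932, 2.474, -0.006]
force: [0.4, 0.6, -1.4]
gripper_width: 0.159
t 8.2167 pos [ 425.03 -246.89   93.2 ] yaw -104.02273513142187 F [ 0.42  0.56 -1.38] w 0.15882780852173622 q [ 0.    0.48  0.57  2.09 -0.41  0.68 -0.97]
shift cm [0.04 0.2  2.17] turn deg [-0.29 -0.01  0.18]
```

```bash

python3 -m jog '[{"delta_pos":[0,0.1,0.6],"rot":[-0.2,0,0.1]},{"delta_pos":[0,0,0.6],"rot":[0,0,0]},{"delta_pos":[0,0,0.5],"rot":[0,0,0]},{"delta_pos":[0,0,0.3],"rot":[0,0,0]},{"delta_pos":[0,0,0],"rot":[0,0,0]},{"delta_pos":[0,0,0],"rot":[0,0,0]}]'
python3 -c "
from h import *
need([*rail(-75),71.5],-104.2)
need([*rail(55),71.5],-104.2)
c=snap('scene','s4')
crop(c,'s4c',130,90,280,240,4)"
```

```text
clock: 8.72
position: [423.0, -246.5, 69.5]
tcp_rot: [1.93, -2.477, -0.002]
force: [-0.1, 0.3, -1.7]
gripper_width: 0.151
t 8.7167 pos [ 422.98 -246.47   69.54] yaw -104.14304192901082 F [-0.15  0.31 -1.65] w 0.15142929195018318 q [ 0.03  0.52  0.54  2.1  -0.44  0.64 -0.94]
shift cm [ 0.03 -0.02 -0.2 ] turn deg [ 0.1  -0.01  0.06]
t 8.7167 pos [ 422.98 -246.47   69.54] yaw -104.14304192901082 F [-0.15  0.31 -1.65] w 0.15142929195018318 q [ 0.03  0.52  0.54  2.1  -0.44  0.64 -0.94]
shift cm [  0.04 -13.02  -0.22] turn deg [ 0.1  -0.01  0.06]
```

View pics/s4c.png

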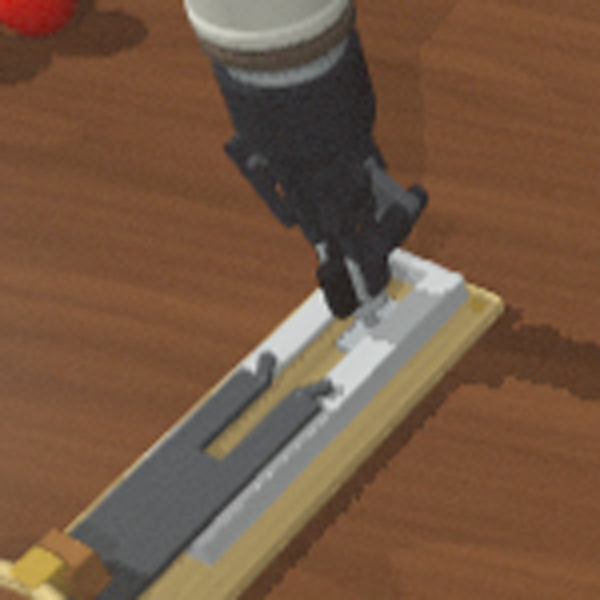

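The head sits in the open slot: the collar at (375,318) is just above the lips and the force shows no contact. I'll slide it in stages.

```bash

python3 -m jog '[{"delta_pos":[0,-0.7,-0.15],"rot":[0.1,0,0]},{"delta_pos":[0,-0.7,0],"rot":[0,0,0]},{"delta_pos":[0,-0.7,0],"rot":[0,0,0]},{"delta_pos":[0,-0.7,0],"rot":[0,0,0]},{"delta_pos":[0,-0.7,0],"rot":[0,0,0]},{"delta_pos":[0,-0.5,0],"rot":[0,0,0]},{"delta_pos":[0,0,0],"rot":[0,0,0]}]'
python3 -c "
from h import *
need([*rail(55),71.5],-104.2)
c=snap('scene','s5')
crop(c,'s5c',130,110,250,220,5)"
```

```text
clock: 9.35
position: [468.5, -257.8, 72.9]
tcp_rot: [-1.931, 2.475, -0.006]
force: [0.7, -0.5, -1.9]
gripper_width: 0.151
t 9.35 pos [ 468.53 -257.84   72.86] yaw -104.07923668410562 F [ 0.65 -0.55 -1.92] w 0.15127019188649155 q [ 0.03  0.57  0.53  1.99 -0.45  0.69 -0.97]
shift cm [ 0.06 -8.32  0.18] turn deg [-0.27 -0.04  0.12]
```

View pics/s5c.png

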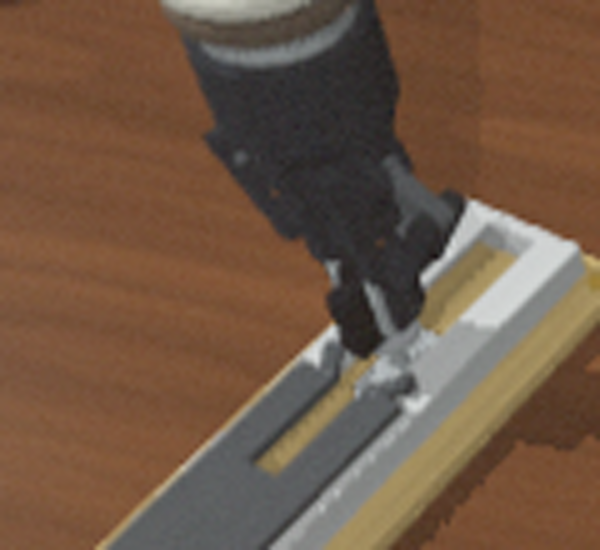

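```bash
python3 - <<'E'
from h import *
np.set_printoptions(precision=1,suppress=True)
a=np.deg2rad(A)
def rl(p): 
    d=p[:2]-O;return np.array([d@[np.cos(a),np.sin(a)],d@[-np.sin(a),np.cos(a)]])
print('tcp',rl(read_state()['position']))
c=load('s5'); K=np.array([[c['fx'],0,c['cx']],[0,c['fy'],c['cy']],[0,0,1.]])
rv=Ro.from_matrix(c['R']).as_rotvec();D=np.array([float(c['k1']),0,0,0])
def pr(x,y,z):
    X=np.array([[*(O+x*np.array([np.cos(a),np.sin(a)])+y*np.array([-np.sin(a),np.cos(a)])),z]],float)
    return (cv2.projectPoints(X,rv,c['t'].astype(float),K,D)[0][0,0]-[130,110]+.5)*5
im=cv2.imread('pics/s5c.png')
for pts,col in [([(60,9,37),(0,9,37)],(0,255,0)),([(60,-9,37),(0,-9,37)],(0,255,0)),([(60,9,37),(60,-9,37)],(0,255,0)),
   ([(-27+15*np.cos(t),15*np.sin(t),47) for t in np.linspace(0,6.28,40)],(0,0,255)),([(-120,15,31),(-60,15,31)],(255,0,0)),([(-120,-15,31),(-60,-15,31)],(255,0,0)),([(-120,15,31),(-120,-15,31)],(255,0,0))]:
    cv2.polylines(im,[np.array([pr(*p) for p in pts]).round().astype(np.int32)],False,col,1)
cv2.imwrite('pics/s5o.png',im)
E
```

```text
tcp [-28.8   0.4]
```

View pics/s5o.png

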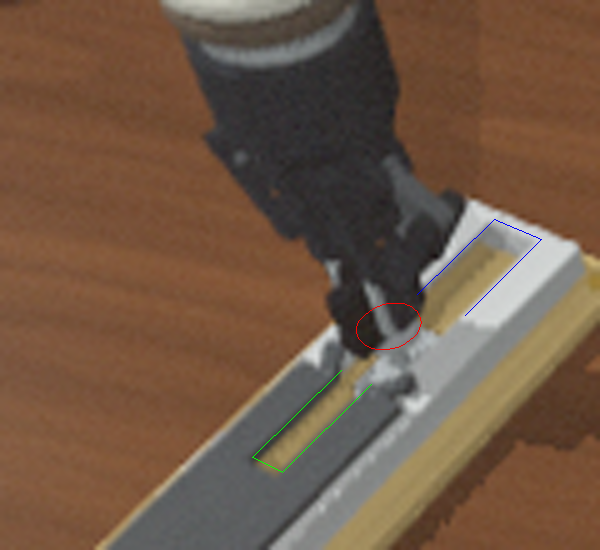

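```bash
python3 - <<'E'
from h import *
np.set_printoptions(precision=0,suppress=True,linewidth=220)
a=np.deg2rad(A); c=load('s5')
for v in range(172,192):
    r=[]
    for u in range(194,220):
        p=px(c,u,v);d=p[:2]-O
        r.append('%4d/%3d/%3d'%(p[2],d@[np.cos(a),np.sin(a)],c['frame'][v,u].mean()) if c['z_map'][v,u]>0 else '     -     ')
    print(v,' '.join(r[::2]))
E
```

```text
172    1/-44/ 94   75/ -4/ 43   82/ -1/ 45   79/ -5/ 37   74/-11/ 38   69/-16/ 52   73/-16/118   70/-20/ 51   70/-22/ 44   65/-27/ 53   12/-62/ 87   11/-65/103   12/-67/111
173   -1/-44/ 87   70/ -4/ 64   75/ -3/ 42   75/ -5/ 38   72/ -9/ 39   65/-16/ 38   69/-16/119   66/-19/ 60   68/-20/ 41   61/-27/ 45   12/-60/103   11/-63/106   12/-65/125
174    0/-40/ 90   12/-35/117   71/ -3/ 37   75/ -3/ 37   69/ -9/ 37   66/-13/ 34   65/-15/123   62/-19/ 77   67/-19/ 42   45/-34/ 84   13/-56/108   12/-60/109   12/-62/139
175    0/-37/ 86   29/-23/191   68/ -3/ 51   70/ -4/ 37   67/ -8/ 34   63/-12/ 43   60/-16/122   59/-19/104   61/-20/ 46   47/-31/124   25/-46/121   10/-58/116   11/-60/140
176    9/-29/130   30/-20/209   63/ -3/ 56   66/ -3/ 37   64/ -7/ 38   60/-12/ 34      -        59/-16/113   46/-26/100   48/-28/133   23/-45/159   24/-47/159   10/-58/143
177   31/-14/193   30/-17/181   61/ -2/ 60   63/ -3/ 43   62/ -6/ 36   58/-10/ 34   51/-16/ 49   47/-21/124   47/-23/129   47/-26/121   22/-43/165   24/-45/177   28/-44/158
178   29/-13/196   36/-11/123   54/ -3/ 55   58/ -3/ 44   59/ -
[... 1657 characters left out ...]
/-18/147
188   34/ 13/ 58   12/  0/104   11/ -3/127   13/ -4/119   36/  5/113   37/  3/112   37/  1/ 88   34/ -2/ 75   33/ -5/ 69   32/ -8/101   31/-10/159   30/-13/160   26/-18/135
189   13/  4/ 78   11/  1/108   11/  0/128   13/ -2/115   38/  8/ 96   37/  6/104   37/  3/ 94   31/ -1/ 69   30/ -4/124   29/ -7/150   31/ -8/196   29/-11/160   22/-18/130
190   11/  6/102   12/  4/126   11/  1/126   35/ 11/102   35/  9/ 91   34/  6/ 92   37/  6/ 95   36/  3/ 89   31/ -1/137   28/ -5/199   29/ -7/209   27/-10/140   22/-15/131
191   12/  9/113   12/  6/130   11/  4/118   38/ 15/ 93   37/ 13/ 96   36/ 10/ 95   36/  8/ 95   38/  6/ 93   31/  0/122   29/ -2/209   29/ -5/189   26/ -9/132   19/-14/133
```

The depths show the collar top at z 47 and the head top at z 24 in the channel, both as predicted, and the bolt is within 1 mm of the slot's centre line. Continuing under the fork.

```bash

python3 -m jog '[{"delta_pos":[0.05,-0.5,0.15],"rot":[-0.2,0,0.1]},{"delta_pos":[0,-0.5,0],"rot":[0,0,0]},{"delta_pos":[0,-0.5,0],"rot":[0,0,0]},{"delta_pos":[0,-0.5,0],"rot":[0,0,0]},{"delta_pos":[0,0,0],"rot":[0,0,0]}]'
python3 -c "
from h import *
need([*rail(55),71.5],-104.2)"
```

```text
clock: 9.82
position: [488.0, -263.3, 70.6]
tcp_rot: [1.929, -2.479, -0.002]
force: [0.5, -1.0, -1.7]
gripper_width: 0.156
t 9.8167 pos [ 488.05 -263.33   70.65] yaw -104.23076943932487 F [ 0.45 -0.99 -1.65] w 0.15586760373774763 q [ 0.03  0.6   0.53  1.94 -0.45  0.72 -0.98]
shift cm [-0.01 -6.3  -0.09] turn deg [ 0.08 -0.01 -0.03]
```

```bash

python3 -m jog '[{"delta_pos":[0,-0.5,-0.08],"rot":[0.1,0,0]},{"delta_pos":[0,-0.5,0],"rot":[0,0,0]},{"delta_pos":[0,-0.5,0],"rot":[0,0,0]},{"delta_pos":[0,-0.5,0],"rot":[0,0,0]},{"delta_pos":[0,-0.5,0],"rot":[0,0,0]},{"delta_pos":[0,-0.5,0],"rot":[0,0,0]},{"delta_pos":[0,0,0],"rot":[0,0,0]}]'
python3 -c "
from h import *
need([*rail(55),71.5],-104.2)"
```

```text
clock: 10.4
position: [520.4, -271.5, 71.5]
tcp_rot: [-1.929, 2.479, -0.001]
force: [1.0, 0.6, -1.3]
gripper_width: 0.153
t 10.4 pos [ 520.35 -271.46   71.45] yaw -104.22931454848424 F [ 0.97  0.59 -1.32] w 0.15292164227153704 q [ 0.04  0.65  0.53  1.86 -0.46  0.76 -1.  ]
shift cm [-0.01 -2.97 -0.  ] turn deg [-0.03 -0.01 -0.03]
```

```bash

python3 -m jog '[{"delta_pos":[0,-0.5,0],"rot":[0,0,0]},{"delta_pos":[0,-0.5,0],"rot":[0,0,0]},{"delta_pos":[0,-0.5,0],"rot":[0,0,0]},{"delta_pos":[0,-0.5,0],"rot":[0,0,0]},{"delta_pos":[0,-0.4,0],"rot":[0,0,0]},{"delta_pos":[0,0,0],"rot":[0,0,0]},{"delta_pos":[0,0,0],"rot":[0,0,0]},{"delta_pos":[0,0,0],"rot":[0,0,0]}]'
python3 -c "
from h import *
need([*rail(53),71],-14.2)"
```

```text
clock: 11.07
position: [546.1, -277.9, 71.0]
tcp_rot: [1.929, -2.479, -0.0]
force: [0.4, -0.5, -1.1]
gripper_width: 0.156
t 11.0667 pos [ 546.13 -277.88   70.99] yaw -104.21218605364223 F [ 0.45 -0.52 -1.12] w 0.1558761966364054 q [ 0.04  0.68  0.52  1.79 -0.46  0.79 -1.02]
shift cm [ 0.01 -0.11 -0.  ] turn deg [  0.02   0.01 -90.01]
```

```bash

python3 -m jog '[{"delta_pos":[0,0,0],"rot":[0,0,-4]},{"delta_pos":[0,0,0],"rot":[0,0,-4]},{"delta_pos":[0,0,0],"rot":[0,0,-4]},{"delta_pos":[0,0,0],"rot":[0,0,-4]},{"delta_pos":[0,0,0],"rot":[0,0,0]}]'
python3 -c "
from h import *
need([*rail(53),71],-14.2)"
```

```text
clock: 11.48
position: [544.4, -277.6, 70.7]
tcp_rot: [2.268, -2.172, -0.003]
force: [1.2, -0.4, -1.7]
gripper_width: 0.154
t 11.4833 pos [ 544.44 -277.59   70.66] yaw -87.5263027572621 F [ 1.17 -0.43 -1.72] w 0.15396052837338334 q [ 0.09  0.67  0.45  1.79 -0.4   0.78 -0.78]
shift cm [ 0.07 -0.27 -0.03] turn deg [  0.1    0.11 -73.33]
```

```bash

python3 -m jog '[{"delta_pos":[0.07,-0.27,-0.03],"rot":[0.1,0.1,-5]},{"delta_pos":[0,0,0],"rot":[0,0,-5]},{"delta_pos":[0,0,0],"rot":[0,0,-5]},{"delta_pos":[0,0,0],"rot":[0,0,-5]},{"delta_pos":[0,0,0],"rot":[0,0,0]}]'
python3 -c "
from h import *
need([*rail(53),71],-14.2)"
```

```text
clock: 11.9
position: [545.6, -278.1, 70.8]
tcp_rot: [2.613, -1.74, -0.002]
force: [-0.0, 0.4, -0.3]
gripper_width: 0.157
t 11.9 pos [ 545.64 -278.12   70.81] yaw -67.32069894641872 F [-0.02  0.35 -0.26] w 0.1571527734021411 q [ 0.15  0.65  0.37  1.79 -0.32  0.76 -0.49]
shift cm [ 0.07 -0.14 -0.02] turn deg [  0.11   0.07 -53.12]
```

```bash

python3 -m jog '[{"delta_pos":[0.07,-0.14,-0.02],"rot":[0.1,0.1,-5]},{"delta_pos":[0,0,0],"rot":[0,0,-5]},{"delta_pos":[0,0,0],"rot":[0,0,-5]},{"delta_pos":[0,0,0],"rot":[0,0,-5]},{"delta_pos":[0,0,0],"rot":[0,0,-5]},{"delta_pos":[0,0,0],"rot":[0,0,0]}]'
python3 -c "
from h import *
need([*rail(53),71],-14.2)"
```

```text
clock: 12.4
position: [545.5, -278.3, 70.6]
tcp_rot: [2.924, -1.146, -0.002]
force: [-0.2, -0.8, -1.3]
gripper_width: 0.151
t 12.4 pos [ 545.54 -278.3    70.6 ] yaw -42.79099580448711 F [-0.17 -0.82 -1.28] w 0.15076357126456552 q [ 0.23  0.63  0.26  1.79 -0.22  0.75 -0.14]
shift cm [ 0.11 -0.12 -0.04] turn deg [  0.09   0.06 -28.59]
```

```bash

python3 -m jog '[{"delta_pos":[0.1,-0.1,-0.04],"rot":[0.1,0.1,-5]},{"delta_pos":[0,0,0],"rot":[0,0,-5]},{"delta_pos":[0,0,0],"rot":[0,0,-5]},{"delta_pos":[0,0,0],"rot":[0,0,-5]},{"delta_pos":[0,0,0],"rot":[0,0,-5]},{"delta_pos":[0,0,0],"rot":[0,0,-4]},{"delta_pos":[0,0,0],"rot":[0,0,0]}]'
python3 -c "
from h import *
need([*rail(53),70],-14.2)"
```

```text
clock: 12.98
position: [545.1, -278.4, 70.2]
tcp_rot: [-3.115, 0.409, 0.003]
force: [-0.2, 0.5, -1.9]
gripper_width: 0.154
t 12.9833 pos [ 545.11 -278.38   70.19] yaw -14.9775367330241 F [-0.17  0.53 -1.91] w 0.15372196929447224 q [ 0.33  0.63  0.14  1.78 -0.12  0.74  0.26]
shift cm [ 0.2  -0.07  0.02] turn deg [ 0.01  0.12 -0.78]
```

```bash

python3 -m jog '[{"delta_pos":[0.15,0,0.08],"rot":[0,0,-0.7]},{"delta_pos":[0,0,0],"rot":[0,0,0]},{"delta_pos":[0,0,0],"rot":[0,0,0]}]'
python3 -m jog '[{"delta_pos":[0,0,0],"rot":[0,0,0]},{"delta_pos":[0,0,0],"rot":[0,0,0]},{"delta_pos":[0,0,0],"rot":[0,0,0]},{"delta_pos":[0,0,0],"rot":[0,0,0]},{"delta_pos":[0,0,0],"rot":[0,0,0]},{"delta_pos":[0,0,0],"rot":[0,0,0]},{"delta_pos":[0,0,0],"rot":[0,0,0]},{"delta_pos":[0,0,0],"rot":[0,0,0]}]' 1
python3 -m jog '[{"delta_pos":[0,0,-1],"rot":[0,0,0]},{"delta_pos":[0,0,-2],"rot":[0,0,0]},{"delta_pos":[0,0,-3],"rot":[0,0,0]},{"delta_pos":[0,0,-3],"rot":[0,0,0]},{"delta_pos":[0,0,-3],"rot":[0,0,0]},{"delta_pos":[0,0,-3],"rot":[0,0,0]},{"delta_pos":[0,0,0],"rot":[0,0,0]},{"delta_pos":[0,0,0],"rot":[0,0,0]}]'
python3 - <<'E'
from h import *
c=snap('scene','s6'); crop(c,'s6c',120,100,420,260,2.6)
a=np.deg2rad(A)
P=np.array([px(c,u,v) for v in range(120,240) for u in range(130,260) if c['z_map'][v,u]>0 and c['frame'][v,u].max()<110])
d=P[:,:2]-O; x=d@[np.cos(a),np.sin(a)];y=d@[-np.sin(a),np.cos(a)]
m=(abs(x-53)<40)&(abs(y)<40)&(P[:,2]>65)&(P[:,2]<100)
print(m.sum(),np.median(P[m,2]) if m.any() else 0)
Q=np.c_[x,y][m&(P[:,2]>76)]
print('wing top in rail frame',cv2.minAreaRect(Q.astype(np.float32)), P[m,2].max())
E
```

```text
clock: 13.23
position: [546.2, -279.0, 69.1]
tcp_rot: [-3.114, 0.411, 0.004]
force: [-0.2, -0.4, -1.7]
gripper_width: 0.151
clock: 13.9
position: [547.2, -279.0, 69.9]
tcp_rot: [3.113, -0.42, -0.002]
force: [-0.3, 0.1, 0.1]
gripper_width: 1.003
clock: 14.57
position: [545.9, -278.8, 229.8]
tcp_rot: [-3.113, 0.422, 0.006]
force: [-0.3, 0.2, -1.3]
gripper_width: 1.0
175 79.96687828941654
wing top in rail frame ((53.93070602416992, 1.4580955505371094), (45.687198638916016, 13.876835823059082), 89.88689422607422) 84.37734311594349
```

View pics/s6c.png

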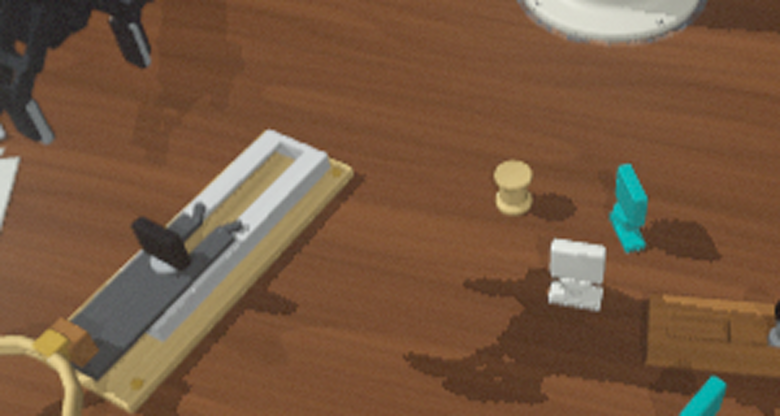

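The wing stands across the slot at the fork's closed end (162,242). I measure it at rail x 54, y 1.5, square to within 1°, and the gripper is clear.

```bash
python3 -c "
from station import *
print(job_done())"
```

```text
the job is handed in; nothing more can be done
None
```

The clamp bolt is in the rail at the closed end of the fork, quarter-turned and released, and I handed the job in at about 14.6 s of the 45 s allowed. `job_done()` reports no verdict.

I took the black-winged bolt from its block pocket, dropped its head lengthwise into the slot at about x −75 mm, and slid it under the fork to about x 52 mm. I then turned it 90°, opened the gripper and backed straight up.

**Last checks:**

| Check | Measured | Required |
|---|---|---|
| Wing centre along the slot (rail x) | 54 mm | 40 to 70 mm |
| Wing centre across the slot (rail y) | +1.5 mm | within ±10 mm |
| Wing angle | within 1° of square | within 17° |
| Wing top height | about 80 mm | 82 mm if the head rests on the floor |
| Gripper | TCP at z 230 mm, fully open, no contact force | touching nothing |

- **Contact forces:** readings stayed near zero (under about 3 N) after every move. I didn't read them within moves.
- **Pins:** I last saw both standing just after the bolt was lifted. The final picture cut them off, but the arm didn't return there.
- **Disagreement:** the two cameras differed by up to about 4 mm on the fork's position along x. I allowed for this using the TCP readings, and it stayed within the tolerances.

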